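# Show the lantern miniature to the camera

## Robot

A 7-joint arm with a two-finger parallel gripper is mounted at the origin on the work surface. World frame = base frame: x ahead of the robot, y to its left, z up, the work surface at z = 0. Lengths are in m, angles in rad, forces in N, time in s.
With the tool pointing down it reaches from about 0.4 to 0.9 m from the base axis. Payload 5.6 kg.
Tool frame: the origin (TCP) lies where the fingers leave the gripper's body, on its centre line; the fingertips stand 88 mm ahead of it and the grasp point (between the pads) lies 69 mm ahead of it; z points along the fingers, y is the line along which they close (so a half turn about z gives the same grasp; the last joint's range is limited). The gripper opens to 92 mm and grips with 3 to 60 N. Pads are 20 mm wide; open, the fingers measure 128 mm over their backs; the gripper's body (75 mm by 189 mm) begins 69 mm behind the grasp point.
Start: joints at [1.173, 0.468, -0.012, 1.603, 0.006, 1.071, -0.056], TCP at [0.226, -0.61, 0.303] pointing down, gripper open.
Joint ranges: [-2.53, 2.53], [-0.31, 2.02], [-1.57, 1.55], [0.28, 2.44], [-1.29, 4.43], [0.15, 1.84], [-2.92, 2.92]. Speed limits (rad/s): [2.57, 2.57, 3.14, 3.14, 3.14, 3.14, 3.14].

## Interface

Orientations are given as a unit quaternion [w, x, y, z].
In Python, from bench import * gives the robot as it stands.
- The arm moves only by the tool carry_out, never from a script. Its argument "targets" is one flat list of numbers, 7 for each row, row after row: the shift along the tool's x, y, z in units of 0.06 m (1.0 is 0.06 m), then the turn, a rotation vector about the tool's x, y, z in units of 0.5 rad (1.0 is 0.5 rad), then the opening, from 0 (shut) to 1 (fully open). A call has 1 to 8 rows; each row shifts and turns the commanded pose from where the row before left it, along the tool's axes as they then stand; what a row does not reach is not made up. A row lasts 1/8 s, in which the tool goes at most 62.5 mm and 10.7 degrees, less where a joint would pass 70% of its speed; a pose out of reach is approached as far as the arm can. A call with a number of a shift or a turn outside -1 to 1 is refused whole. A call with a gripper value outside its range is refused whole. The fingers move at their own pace and stop on an object; "squeeze" is the grip in N (left out, the last holds). Time passes only in rows, so rows that do not move let the fingers close. It gives the time, the measured TCP pose, the force, the opening and the grip force at its end, in the units of the state.
- sense(): the state, without advancing time (a new reading comes with each control period).
- read_camera(name): name is "side" or "top" or "wrist"; returns a dict with "frame" (384x512x3 uint8, red, green, blue), "depth" (384x512 float32, m along the optical axis (not along the pixel's ray), 0 where there is no reading), "K" (3x3 intrinsics, pixels), "rvec" (rotation vector, rad) and "tvec" (3), from world to camera coordinates, as OpenCV has them; the wrist camera has in their place "hand_eye" (4x4, takes a point from camera to tool coordinates, whose origin is the TCP and whose axes are the flange's). Camera axes: x right, y down, z forward; pixel columns grow to the right and rows downward; lengths in m; the calibration is good to about 2 mm. A picture is of the moment at which its call begins: read the wrist's pose just before it.
- hand_in(): hands the job in; it is judged then, once.
Trained networks look in the newest picture that a camera, given by its name, has taken for a name from the list of things; names that differ only in an ending like _2 or _b are one class to them, and where a whole thing is asked for, a point or a joint stands for the part that bears it (a point fixed in the world has none). Each returns a list of dicts, best first, with "confidence" (0 to 1); they miss things now and then, are a little off and sometimes report something else, mostly with a low value. They report only what shows in the picture. A call takes as long as a camera call. They do not tell look-alikes from the thing itself.
- spot_in(camera, target): "position" ([x, y, z] in m, in the coordinates of the camera as it stood for that picture, good to about 4 mm: the middle of the surface that is visible of it).
- masks_of(camera, target): "pixels" (384x512 bool, what is visible of it).
- place_of(camera, target): "position" ([x, y, z] in m, in the coordinates of the camera as it stood for that picture, good to about 4 mm: a listed point, or the origin of a listed thing).
The state is a dict: "clock": time; "joint_pos": joint angles; "qd": joint speeds; "effort": joint torques, N m; "ee_pos": TCP position; "eef_rot": TCP orientation; "ft_force": force on the tool from outside, world axes, zero at the start; "ft_torque": the same for the moment, N m; "grip_width": finger opening in m; "grip_force": force on a finger pad.
Only numpy, scipy, OpenCV 4.12 (cv2) and the standard library are available. Lean on these libraries where they do the work, as an engineer would, in place of code of your own. Each camera call takes 0.05 s, during which the arm holds its last target. There are 200 camera calls.

## Task

Start the capture by pressing the round push button on the black remote fully down and letting it come back up; then take the square steel lantern miniature out of the walnut dice vault and hold it up to the camera: upright, its middle level with the lens and straight in front of it at 14 cm, its door side squarely facing the lens. Finish while still holding it there, motionless in the gripper, and leave the camera and everything else where it is.

Things in the scene. Friction and masses are not known exactly. Their poses are not given: they have to be found in the camera images.
- lantern: square steel lantern miniature, upright in one of the vault's compartments. 32 x 32 mm (foot and eaves 34), 80 mm tall: foot 0 to 7 mm, straight sides 7 to 54 mm (grip here), eaves to 57 mm, then roof, chimney, loop. About 90 g. Origin: centre of the underside; z up; +x points out through the door side, a solid steel plate with a tiny brass knob; the other sides are amber panes with a cross
- lantern_mid (a point): the lantern's middle: on its upright axis, 40 mm above its underside
- lantern_door (a point): middle of the lantern's door face, 16 mm from the middle along the lantern's +x
- vault: open hollow walnut dice vault, fixed: 85 mm (x) by 212 mm (y) by 28 mm tall, walls and floor 6 mm thick, three equal compartments in a row along its y (centres at y = -67, 0 and +67 mm), inner floor 6 mm above the shelf. Origin: centre of its underside
- shutter (a joint): travel of the push button: 0 released, 0.006 m fully down; a spring returns it, fully down takes 5 N
- shutter_top (a point): centre of the button's top, about 42 mm above the shelf when released: an aluminium push button 28 mm across on a grey collar on a black remote box (85 x 62 x 20 mm, fixed to the shelf); it moves straight down
- lens (a point): centre of the front of the camera's lens, 160 to 230 mm above the shelf. Grey camera box 46 x 88 x 44 mm with a round dark lens, clamped level on an upright aluminium post (282 mm tall, 75 mm behind the lens) with a dark steel foot plate 120 x 130 mm. It looks level along -x, away from the post; +x points back into the camera, z up
- focus (a point): the point in the air 140 mm straight in front of the lens, on its axis, where the lantern's middle belongs; same axes as the lens: +x points to the lens
- die: lime-green opaque polyhedral die, 25 mm across, 20 mm tall, in another compartment. Origin: underside
- token: slate-grey round stone token, 34 mm across, 7 mm thick, in another compartment. Origin: underside
- bell: brass hand bell with a knob, 60 mm across, 74 mm tall. Origin: centre of the underside
- tower: round steel watchtower miniature, 30 mm across, 56 mm tall. Origin: centre of the underside
- deckbox: wooden card-deck box, 67 x 97 x 90 mm. Origin: centre of the underside
- mug: white mug, 80 mm across, 90 mm tall. Origin: centre of the underside
- camera: the camera box itself; origin on the post's axis at the lens's height, 75 mm behind the lens; same axes as the lens
Things that resemble listed ones, but are neither listed nor needed, are in the scene too. What is shaped like the lantern but blue is not meant. Of the things shaped like the part that bears shutter, the black one is meant.

How it is judged:
On the way, in this order (a step that is already met when the one before it is completed fails the run):
1. the push button is fully down (value of joint shutter above 0.0052 m), for 0.05 s.
2. the push button is back up, the lantern still in the vault (value of joint shutter below 0.0012 m and height (world z) of lantern below 0.02 m), for 0.05 s.
3. the gripper has lifted the lantern clear of the vault (height (world z) of lantern above 0.05 m and contact force between the fingers and lantern above 0.5 N), for 0.2 s.
At the end, for the whole second after the job is handed in: the gripper holds the lantern still in the air, clear of the camera: middle within 15 mm of the point 140 mm straight before the lens, upright within 0.15 rad, door side to the lens and square within 0.2 rad; button up; camera within 10 mm, bystanders within 30 mm of their starts (distance between lantern_mid and focus below 0.015 m and angle between lantern's own z axis and vertical below 0.15 rad and angle between the x axis of lantern and the x axis of lens, either way round below 0.2 rad and distance between lantern_door and lens below 0.14 m and contact force between the fingers and lantern above 0.5 N and contact force between lantern and camera below 0.1 N and linear speed of lantern below 0.02 m/s and angular speed of lantern below 0.15 rad/s and value of joint shutter below 0.0012 m and distance of each of die, token, bell, tower, deckbox, mug from where it was at the start of the episode below 0.03 m and distance of lens from where it was at the start of the episode below 0.01 m); the arm keeps its last pose, push and grip.
It fails at once if a bystander (die, token, bell, tower, deck box or mug) is moved by more than 30 mm (distance of any of die, token, bell, tower, deckbox, mug from where it was at the start of the episode above 0.03 m).
It fails at once if the camera is moved by more than 10 mm (distance of lens from where it was at the start of the episode above 0.01 m).
It also fails if it takes over 48 s, if anything falls off the work surface, if the arm or the gripper's body presses on something with over 40 N, if the wrist force passes 120 N, or if a joint passes its speed limit or range.

## Working session

There is one attempt and no reset: what is moved stays moved. The work goes in short steps, Python scripts to look and compute and a tool call to move; the robot and the scene stay as the last step left them, time stands still between calls to the robot, and variables do not carry over. Pictures are saved under pics/ and viewed, at most 10 in all, crops included, and the job is handed in when it is done.

Besides the shell and the picture viewer there is one more tool, called after "Call:" by a JSON object that holds its "api" and its "payload", one argument or row to a line. carry_out: Moves the arm, as the interface text tells. Shifts and turns lie within -1 to 1; 1 stands for 0.06 m of shift or 0.5 rad of turn. Its arguments: {"type":"object","properties":{"targets":{"type":"array"},"squeeze":{"type":"number"}},"required":["targets"]}

```bash
mkdir -p pics; cat > h.py <<'E'
from bench import *
import numpy as np, cv2
from scipy.spatial.transform import Rotation as R
def Tcw(c,s=None):
    T=np.eye(4)
    if 'hand_eye' in c:
        s=s or sense(); q=s['eef_rot']; T[:3,:3]=R.from_quat([q[1],q[2],q[3],q[0]]).as_matrix(); T[:3,3]=s['ee_pos']
        return T@c['hand_eye']
    T[:3,:3]=cv2.Rodrigues(np.array(c['rvec'],float))[0]; T[:3,3]=np.ravel(c['tvec']); return np.linalg.inv(T)
def w(T,p): return T[:3,:3]@np.asarray(p)+T[:3,3]
def px(c,p): return (c['K']@np.asarray(p)/p[2])[:2].round().astype(int)
def cloud(c,T):
    d=c['depth'];v,u=np.indices(d.shape);K=c['K']
    P=np.stack([(u-K[0,2])/K[0,0]*d,(v-K[1,2])/K[1,1]*d,d],-1)
    return P@T[:3,:3].T+T[:3,3]
E
python3 - <<'E'
from h import *
s=sense();print(s['ee_pos'],s['eef_rot'],s['clock'])
ims=[]
for n in ['side','top']:
    c=read_camera(n);T=Tcw(c);ims.append(c['frame']);print(n,'cam at',T[:3,3].round(3),'K',c['K'][0,0])
    np.savez(n+'.npz',T=T,**{k:c[k] for k in('frame','depth','K')})
    for t in ['lantern','vault','shutter_top','lens','camera','die','token','bell','tower','deckbox','mug']:
        for r in place_of(n,t)[:4]:
            if r['confidence']>.2: print(t,round(r['confidence'],2),w(T,r['position']).round(3),px(c,r['position']))
cv2.imwrite('pics/a.png',cv2.resize(ims[0],(800,600))[...,::-1]);cv2.imwrite('pics/b.png',cv2.resize(ims[1],(800,600))[...,::-1])
E
```

```text
[ 0.22563411 -0.6091376   0.30175766] [-8.31964623e-04  9.84307729e-01  1.76458371e-01 -2.14324176e-04] 0.0
side cam at [0.342 0.96  0.783] K 437.36266227650646
lantern 0.86 [ 0.409  0.119 -0.   ] [301 271]
lantern 0.65 [0.517 0.133 0.005] [259 267]
vault 0.93 [ 0.521  0.139 -0.001] [257 270]
shutter_top 0.48 [ 0.523 -0.086  0.043] [273 208]
shutter_top 0.47 [ 0.384 -0.029  0.042] [318 225]
lens 0.84 [ 0.622 -0.328  0.211] [258 119]
camera 0.62 [ 0.545 -0.35   0.208] [282 120]
camera 0.56 [0.512 0.207 0.002] [255 288]
token 0.41 [0.51  0.206 0.002] [255 288]
bell 0.8 [ 0.748 -0.155 -0.   ] [208 198]
tower 0.53 [ 0.686 -0.042  0.002] [216 220]
tower 0.3 [ 0.334 -0.414  0.002] [342 172]
deckbox 0.94 [0.784 0.024 0.004] [177 229]
mug 0.97 [ 0.336 -0.412  0.002] [341 172]
top cam at [ 0.334 -0.05   1.314] K 431.12214983394784
lantern 0.68 [0.513 0.136 0.005] [179 217]
lantern 0.68 [0.404 0.122 0.   ] [183 253]
lantern 0.33 [ 0.522  0.14  -0.003] [178 214]
vault 0.79 [ 0.522  0.139 -0.003] [179 215]
shutter_top 0.58 [ 0.524 -0.088  0.04 ] [253 212]
shutter_top 0.51 [ 0.385 -0.025  0.037] [232 259]
lens 0.86 [ 0.615 -0.325  0.208] [344 168]
camera 0.97 [ 0.545 -0.344  0.214] [352 194]
camera 0.27 [ 0.518  0.141 -0.004] [178 216]
die 0.67 [ 0.525 -0.085  0.04 ] [252 211]
die 0.61 [0.539 0.08  0.008] [198 208]
token 0.56 [0.51  0.214 0.008] [153 218]
bell 0.5 [ 0.749 -0.156  0.001] [274 143]
bell 0.5 [0.781 0.027 0.002] [216 133]
bell 0.47 [0.511 0.137 0.046] [177 216]
tower 0.45 [ 0.685 -0.045 -0.002] [238 163]
deckbox 0.85 [0.781 0.027 0.003] [216 133]
deckbox 0.62 [ 0.336 -0.414 -0.003] [361 275]
mug 0.72 [ 0.332 -0.411 -0.001] [360 277]
```

View pics/a.png

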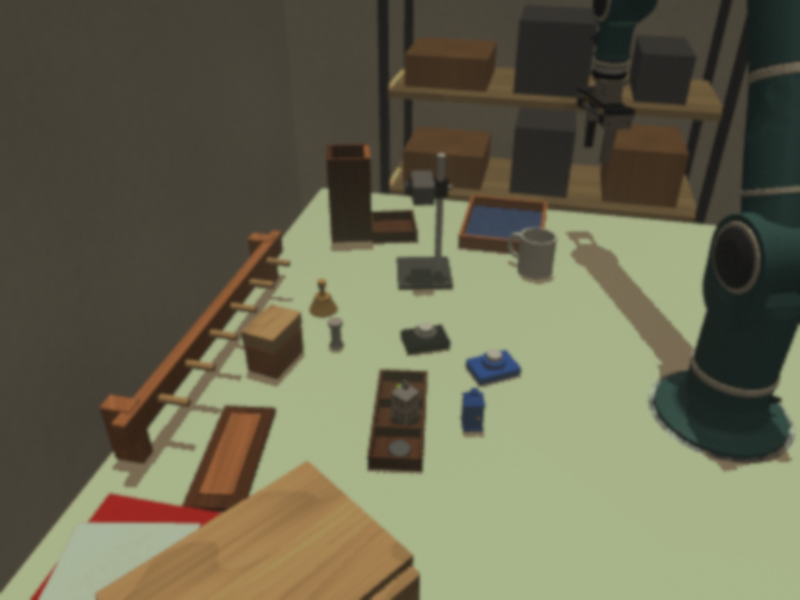

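View pics/b.png

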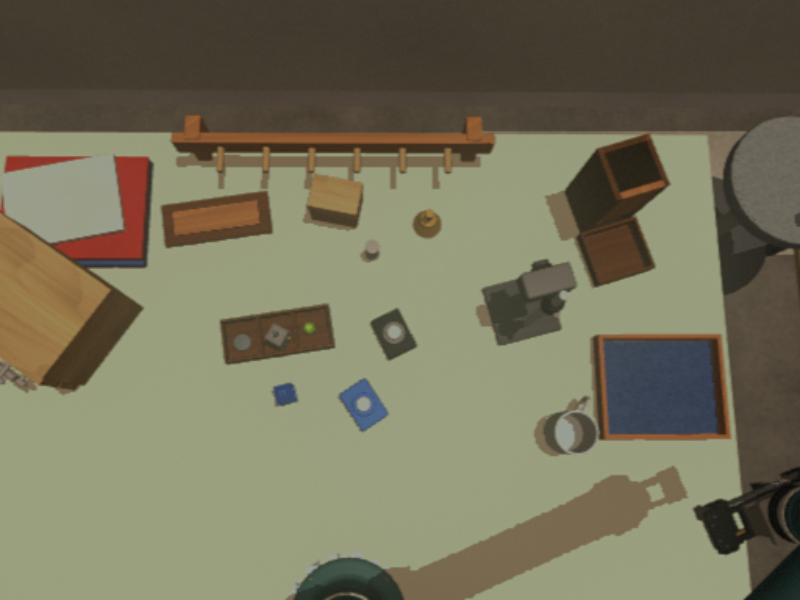

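Candidates (800×600 top view): steel lantern in the vault's middle compartment at (277,336) vs the blue one at (285,394), which is excluded by its colour. The black remote is at (393,334) and the blue one at (363,404); black is the one meant. The lens looks along about +x world. I'll raise the arm and move to a spot for a close wrist view to confirm this.

Call:
{"api": "carry_out", "payload": {
  "targets": [0,0,-1,0,0,0,1,0,0,-1,0,0,0,1,0.6,-0.75,0,0,0,0,0.5,0.65,-0.75,0,0,0,0,0,0.65,-0.75,0,0,0,0,0,0.65,-0.75,0,0,0,0,0,0.65,-0.75,0,0,0,0,0,0.65,-0.75,0,0,0,0,0]
}}

```text
clock: 2.2
ee_pos: [0.349, -0.2741, 0.423]
eef_rot: [0.001, 0.984, 0.176, 0.0]
ft_force: [1.1, 0.4, -0.4]
grip_width: 0.034
grip_force: 0.0
```

Call:
{"api": "carry_out", "payload": {
  "targets": [0.65,-0.75,0,0,0,0,0,0.65,-0.75,0,0,0,0,0,0.65,-0.75,0,0,0,0,0,0.65,-0.75,0,0,0,0,0,0.65,-0.75,0,0,0,0,0,0,0,0,0,0,0,0,0,0,0,0,0,0,0]
}}

```text
clock: 3.08
ee_pos: [0.4532, 0.002, 0.4225]
eef_rot: [0.0, 0.984, 0.176, -0.0]
ft_force: [0.7, -0.2, -0.7]
grip_width: 0.0004
grip_force: 0.0
```

```bash
cat > look.py <<'E'
from h import *
import sys
def look(fn,ts):
    s=sense();c=read_camera('wrist');T=Tcw(c,s)
    np.savez(fn+'.npz',T=T,**{k:c[k] for k in('frame','depth','K')})
    cv2.imwrite('pics/%s.png'%fn,cv2.resize(c['frame'],(800,600),interpolation=cv2.INTER_CUBIC)[...,::-1])
    print('tcp',np.round(s['ee_pos'],4),'q',np.round(s['eef_rot'],4),'t',s['clock'],'cam',T[:3,3].round(3))
    for t in ts:
        for r in place_of('wrist',t)[:3]:
            if r['confidence']>.2: print(t,round(r['confidence'],2),w(T,r['position']).round(4),px(c,r['position']))
look(sys.argv[1],sys.argv[2:])
E
python3 look.py w1 lantern lantern_door lantern_mid vault shutter_top lens die token bell tower
```

```text
tcp [0.4532 0.002  0.4225] q [ 2.000e-04  9.843e-01  1.763e-01 -2.000e-04] t 3.075 cam [0.522 0.028 0.506]
lantern 0.92 [ 0.4096  0.1209 -0.0031] [182 150]
lantern 0.76 [0.5137 0.138  0.0068] [188  88]
lantern 0.52 [ 0.3343 -0.4124 -0.0034] [426 278]
lantern_door 0.9 [0.5073 0.1239 0.0483] [190  94]
lantern_door 0.56 [0.4036 0.1374 0.0376] [165 154]
lantern_mid 0.91 [0.5115 0.1356 0.0518] [183  88]
lantern_mid 0.76 [0.4055 0.1203 0.0402] [175 157]
vault 0.73 [0.5154 0.1411 0.001 ] [188  87]
shutter_top 0.73 [ 0.5276 -0.0853  0.0432] [321 130]
shutter_top 0.54 [ 0.387  -0.0284  0.0423] [256 197]
die 0.48 [0.5354 0.0784 0.0047] [227  88]
token 0.71 [0.5077 0.2098 0.0045] [145  76]
bell 0.8 [ 0.7505 -0.1533 -0.0023] [413   7]
tower 0.63 [ 0.6902 -0.042   0.0032] [333  19]
```

View pics/w1.png

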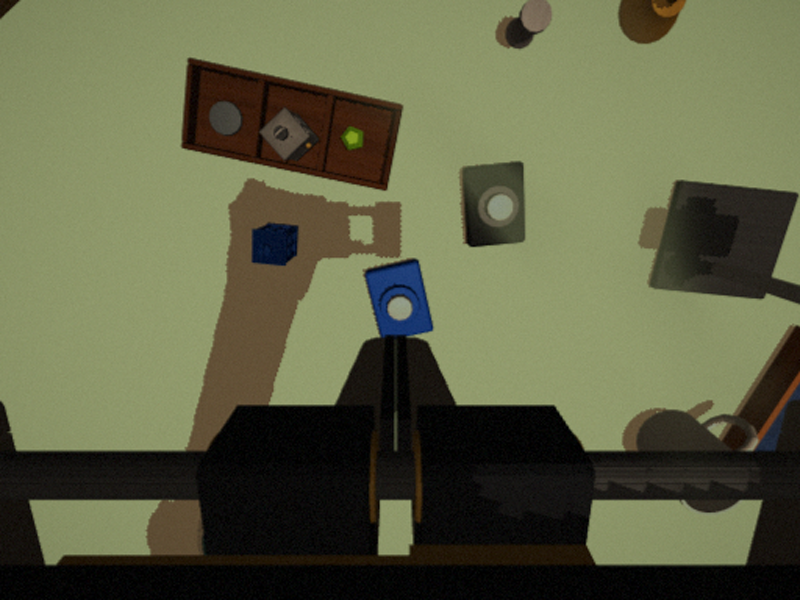

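The wrist view shows the black remote's button at (500,207). The steel lantern is at (288,135) in the middle compartment, with its dark door and brass knob at about (308,147). The blue look-alikes are at (275,243) and (400,307). Next I go to just above the black remote's button.

Call:
{"api": "carry_out", "payload": {
  "targets": [0.3,0.9,0,0,0,0,0,0.32,0.89,0,0,0,0,0,0,0,1,0,0,0,0,0,0,1,0,0,0,0,0,0,1,0,0,0,0,0,0,1,0,0,0,0,0,0,0.4,0,0,0,0,0,0,0,0,0,0,0]
}}

```text
clock: 4.62
ee_pos: [0.5244, -0.085, 0.1568]
eef_rot: [-0.001, 0.984, 0.177, -0.002]
ft_force: [-0.1, 0.1, 0.6]
grip_width: 0.0003
grip_force: 0.0
```

```bash
python3 look.py w2 shutter_top lantern_mid lantern_door; python3 - <<'E'
from h import *
c=dict(np.load('w1.npz'));P=cloud(c,c['T']);f=c['frame']
m=(np.hypot(P[...,0]-.525,P[...,1]+.086)<.03)&(P[...,2]>.038)&(P[...,2]<.06)
print('btn',P[m].mean(0),np.median(P[m][:,2]),m.sum())
E
```

```text
tcp [ 0.5244 -0.085   0.1568] q [-9.000e-04  9.843e-01  1.765e-01 -2.000e-03] t 4.625 cam [ 0.594 -0.059  0.24 ]
shutter_top 0.73 [ 0.3846 -0.0276  0.0424] [131 337]
shutter_top 0.63 [ 0.5244 -0.0851  0.0433] [254 212]
btn [ 0.52340899 -0.08315488  0.04264849] 0.04272029309877645 239
```

Call:
{"api": "carry_out", "payload": {
  "targets": [0,0,0.4,0,0,0,0,0,0,0.1,0,0,0,0,0,0,0.09,0,0,0,0,0,0,0,0,0,0,0,0,0,0,0,0,0,0]
}}

```text
clock: 5.45
ee_pos: [0.5256, -0.0854, 0.1245]
eef_rot: [0.001, 0.984, 0.176, -0.0]
ft_force: [-2.7, 0.0, 6.9]
grip_width: 0.0004
grip_force: 3.5
```

Call:
{"api": "carry_out", "payload": {
  "targets": [0,0,0.04,0,0,0,0,0,0,0,0,0,0,0]
}}

```text
clock: 5.7
ee_pos: [0.5257, -0.0853, 0.1242]
eef_rot: [0.001, 0.984, 0.176, -0.0]
ft_force: [-10.0, 0.7, 26.5]
grip_width: 0.0005
grip_force: 13.3
```

The button bottomed out at 26 N. Now I release it and move to a viewpoint by the lantern.

Call:
{"api": "carry_out", "payload": {
  "targets": [0,0,-0.9,0,0,0,0,0,0,-0.9,0,0,0,0,0,0,-0.8,0,0,0,0,-0.07,-0.88,0,0,0,0,1,-0.07,-0.88,0,0,0,0,1,-0.07,-0.88,0,0,0,0,1,-0.06,-0.88,0,0,0,0,1,0,0,0,0,0,0,1]
}}

```text
clock: 6.7
ee_pos: [0.4357, 0.1109, 0.278]
eef_rot: [-0.0, 0.984, 0.18, 0.001]
ft_force: [1.1, -2.0, 1.1]
grip_width: 0.0486
grip_force: 0.0
```

```bash
python3 look.py w3 lantern lantern_door lantern_mid vault shutter_top token die; python3 - <<'E'
from h import *
c=dict(np.load('w3.npz'));P=cloud(c,c['T'])
m=(np.hypot(P[...,0]-.512,P[...,1]-.137)<.035)&(P[...,2]>.055)&(P[...,2]<.1)
Q=P[m]
for a,b in[(.055,.064),(.064,.075),(.075,.1)]:
    k=(Q[:,2]>a)&(Q[:,2]<b);print(a,k.sum(),Q[k].mean(0).round(4))
k=(Q[:,2]<.075);r=cv2.minAreaRect((Q[k][:,:2]*1000).astype(np.float32));print(r)
ctr=np.argwhere(m).mean(0);v,u=map(int,ctr);print(v,u)
cv2.imwrite('pics/w3c.png',cv2.resize(c['frame'][max(v-70,0):v+80,max(u-100,0):u+100],(800,600),interpolation=cv2.INTER_CUBIC)[...,::-1])
E
```

```text
tcp [0.4357 0.1109 0.278 ] q [-1.000e-04  9.836e-01  1.802e-01  1.200e-03] t 6.7 cam [0.504 0.137 0.361]
lantern 0.93 [0.5155 0.1372 0.0065] [257  99]
lantern 0.66 [ 0.4056  0.1197 -0.0016] [239 187]
lantern_door 0.9 [0.4037 0.1354 0.0383] [224 192]
lantern_door 0.89 [0.5097 0.121  0.0485] [269 109]
lantern_mid 0.81 [0.4085 0.1219 0.0453] [236 194]
lantern_mid 0.74 [0.5087 0.1335 0.0482] [258 105]
vault 0.74 [5.190e-01 1.442e-01 3.000e-04] [252  94]
shutter_top 0.95 [ 0.5225 -0.085   0.0427] [444 166]
shutter_top 0.76 [ 0.3855 -0.03    0.0418] [346 253]
shutter_top 0.57 [0.5108 0.1384 0.0485] [254 102]
token 0.77 [0.5071 0.2077 0.0076] [197  83]
token 0.5 [0.5149 0.1364 0.0039] [257 100]
die 0.69 [0.5368 0.0806 0.0066] [308  99]
0.055 74 [0.5149 0.1363 0.0635]
0.064 1019 [0.5151 0.136  0.0688]
0.075 144 [0.515  0.1359 0.0816]
((515.0484619140625, 135.87701416015625), (33.92477798461914, 33.92527770996094), 60.931884765625)
97 258
```

View pics/w3c.png

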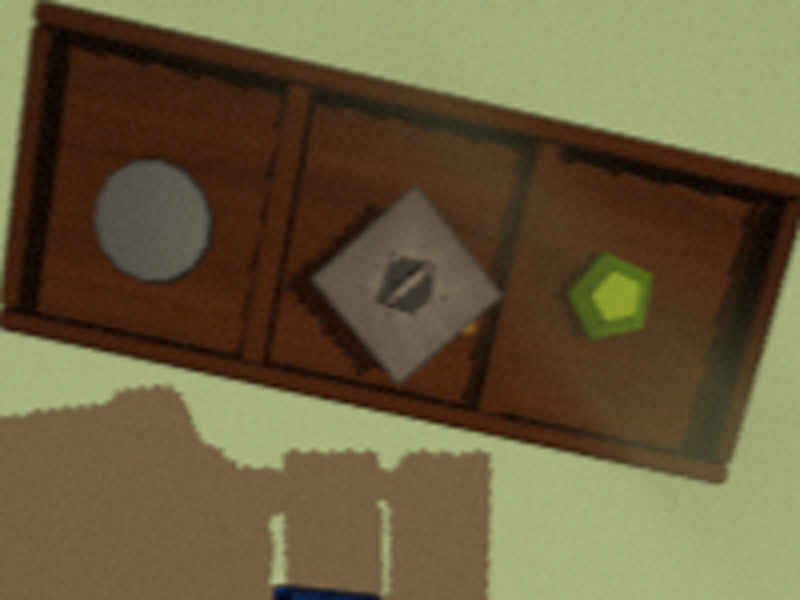

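The crop shows the steel lantern's roof centred at (408,285) with the brass knob at (470,325). The door therefore faces about −119° in world yaw. The token is in the left compartment and the green die in the right one. I'll line up above the lantern.

Call:
{"api": "carry_out", "payload": {
  "targets": [0.69,0.04,0,0,0,0,1,0.69,0.03,0,0,0,0,1,0,0,0,0,0,-0.35,1,0,0,0,0,0,-0.35,1,0,0,0,0,0,-0.35,1,0,0,0,0,0,-0.36,1,0,0,0,0,0,0,1,0,0,0,0,0,0,1]
}}

```text
clock: 8.1
ee_pos: [0.5162, 0.1316, 0.2767]
eef_rot: [-0.0, 0.864, 0.504, -0.0]
ft_force: [-0.5, 0.2, -0.1]
grip_width: 0.0922
grip_force: 0.0
```

```bash
python3 - <<'E'
from h import *
s=sense();q=s['eef_rot'];print(np.round(s['ee_pos'],4),'yaw x',np.degrees(2*np.arctan2(q[2],q[1])),np.round(s['joint_pos'],2),s['clock'])
c=dict(np.load('w3.npz'));P=cloud(c,c['T'])
m=(abs(P[...,0]-.52)<.12)&(abs(P[...,1]-.14)<.13)&(P[...,2]>.022)&(P[...,2]<.036);print('rim z',np.percentile(P[m][:,2],[10,50,90]).round(4),m.sum())
for n in['top','side']:
    c=dict(np.load(n+'.npz'));P=cloud(c,c['T'])
    m=(np.hypot(P[...,0]-.58,P[...,1]+.337)<.12)&(P[...,2]>.16)&(P[...,2]<.33);Q=P[m]
    m2=(Q[:,2]<.255)&(Q[:,2]>(.215 if n=='top' else .17));print(n,m.sum(),m2.sum(),'z',np.percentile(Q[m2][:,2],[5,25,50,75,95]).round(3))
    print(cv2.minAreaRect((Q[m2][:,:2]*1000).astype(np.float32)))
    m3=Q[:,2]>.262;print('post',Q[m3].mean(0),m3.sum())
c=dict(np.load('top.npz'));cv2.imwrite('pics/cam.png',cv2.resize(c['frame'][130:235,290:430],(800,600),interpolation=cv2.INTER_CUBIC)[...,::-1])
E
```

```text
[0.5162 0.1316 0.2767] yaw x 60.500332571640016 [ 0.29  0.41 -0.75  1.88  0.33  0.98 -1.12] 8.1
rim z [0.025  0.0282 0.0297] 4471
top 931 773 z [0.221 0.228 0.23  0.232 0.235]
((579.093994140625, -337.464599609375), (87.07612609863281, 90.69486236572266), 54.55240249633789)
post [ 0.5438422  -0.34567378  0.27679512] 49
side 615 555 z [0.188 0.206 0.221 0.23  0.235]
((579.6012573242188, -333.3006896972656), (91.87661743164062, 84.07486724853516), 63.40777587890625)
post [ 0.54586603 -0.3430105   0.27339274] 35
```

View pics/cam.png

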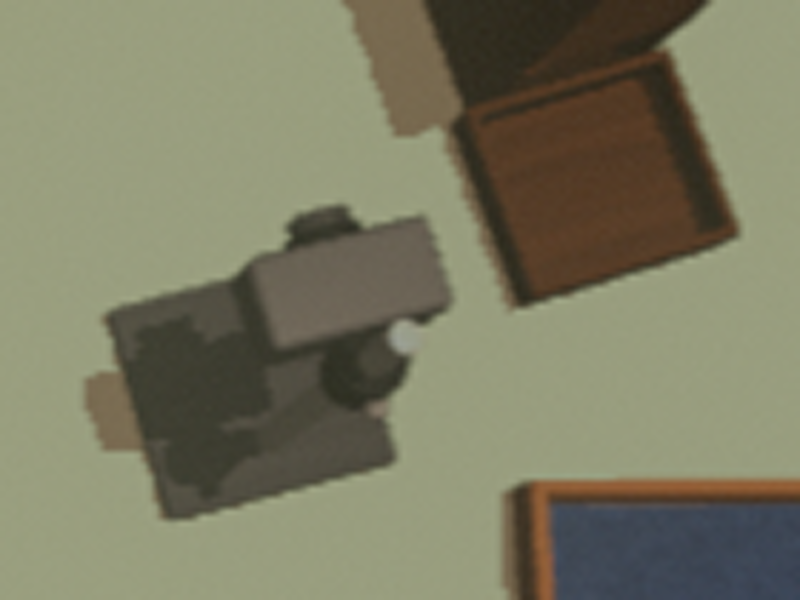

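Call:
{"api": "carry_out", "payload": {
  "targets": [0.05,-0.05,0.7,0,0,0,1,0,0,0.7,0,0,0,1,0,0,0.7,0,0,0,1,0,0,0.35,0,0,0,1,0,0,0.16,0,0,0,1,0,0,0,0,0,0,1,0,0,0,0,0,0,1]
}}

```text
clock: 8.98
ee_pos: [0.5157, 0.1364, 0.1215]
eef_rot: [0.0, 0.863, 0.505, 0.001]
ft_force: [0.2, 0.0, 1.0]
grip_width: 0.0913
grip_force: 0.0
```

Call:
{"api": "carry_out", "payload": {
  "targets": [0,0,0,0,0,0,0,0,0,0,0,0,0,0,0,0,0,0,0,0,0,0,0,0,0,0,0,0,0,0,0,0,0,0,0,0,0,0,0,0,0,0,0,0,0,0,0,0,0],
  "squeeze": 20
}}

```text
clock: 9.85
ee_pos: [0.515, 0.1361, 0.1202]
eef_rot: [0.0, 0.863, 0.505, 0.0]
ft_force: [-0.6, -0.4, -1.3]
grip_width: 0.0332
grip_force: 20.0
```

Call:
{"api": "carry_out", "payload": {
  "targets": [0,0,-0.3,0,0,0,0,0,0,-0.6,0,0,0,0,0,0,-0.7,0,0,0,0,0,0,-0.7,0,0,0,0,0,0,-0.6,0,0,0,0,0,0,0,0,0,0.3,0,0,0,0,0,0,0.3,0,0,0,0,0,0,0.3,0]
}}

```text
clock: 10.85
ee_pos: [0.5146, 0.1363, 0.2955]
eef_rot: [0.0, 0.955, 0.298, 0.0]
ft_force: [-0.6, -0.2, -0.8]
grip_width: 0.0331
grip_force: 20.0
```

Call:
{"api": "carry_out", "payload": {
  "targets": [0,0,0,0,0,0.3,0,0,0,0,0,0,0.3,0,0,0,0,0,0,0.1,0,0,0,0,0,0,0,0,0,0,0,0,0,0,0]
}}

```text
clock: 11.48
ee_pos: [0.5148, 0.1363, 0.2948]
eef_rot: [-0.0, 0.992, 0.13, 0.0]
ft_force: [0.7, 0.8, -1.6]
grip_width: 0.0334
grip_force: 20.0
```

```bash
cat > go.py <<'E'
from h import *
s=sense();q=s['eef_rot'];Rm=R.from_quat([q[1],q[2],q[3],q[0]]).as_matrix();print(np.round(s['ee_pos'],4),'yaw x',np.degrees(np.arctan2(Rm[1,0],Rm[0,0])),np.round(s['joint_pos'],2),s['clock'],s['grip_width'],s['grip_force'])
print('units to goal',(Rm.T@(np.array([.7527,-.2893,.2835])-s['ee_pos'])/.06).round(3))
E
python3 go.py
```

```text
[0.5148 0.1363 0.2948] yaw x 14.94823948408793 [ 0.17  0.35 -0.6   1.87  0.23  0.99 -1.84] 11.475 0.03336266671432028 19.993812460452318
units to goal [2.001 7.876 0.189]
```

Call:
{"api": "carry_out", "payload": {
  "targets": [0.2,0.79,0,0,0,0,0,0.2,0.79,0,0,0,0,0,0.2,0.79,0,0,0,0,0,0.2,0.79,0,0,0,0,0,0.2,0.79,0,0,0,0,0,0.2,0.79,0,0,0,0,0,0.2,0.79,0,0,0,0,0,0.2,0.79,0,0,0,0,0]
}}

```text
clock: 12.48
ee_pos: [0.7056, -0.2072, 0.2943]
eef_rot: [-0.0, 0.992, 0.13, -0.0]
ft_force: [0.6, 0.6, -0.0]
grip_width: 0.0333
grip_force: 20.0
```

Call:
{"api": "carry_out", "payload": {
  "targets": [0.2,0.79,0,0,0,0,0,0.2,0.75,0.1,0,0,0,0,0,0,0.08,0,0,0,0,0,0,0,0,0,0,0,0,0,0,0,0,0,0]
}}

```text
clock: 13.1
ee_pos: [0.7521, -0.2869, 0.2842]
eef_rot: [-0.0, 0.991, 0.131, 0.0]
ft_force: [0.1, 0.4, 0.4]
grip_width: 0.0333
grip_force: 20.0
```

```bash
python3 go.py; python3 - <<'E'
from h import *
ims=[]
for n in['side','top']:
    c=read_camera(n);T=Tcw(c)
    for t in['lantern','lantern_mid','lantern_door','focus','lens','shutter_top']:
        for r in place_of(n,t)[:2]:
            p=w(T,r['position'])
            if r['confidence']>.2:print(n,t,round(r['confidence'],2),p.round(3),px(c,r['position']))
    P=cloud(c,T);m=(np.hypot(P[...,0]-.58,P[...,1]+.337)<.12)&(P[...,2]>.218)&(P[...,2]<.24);print(n,'cambox',np.median(P[m],0).round(3),m.sum())
    a=c['frame'][80:200,170:330] if n=='side' else c['frame'][110:230,260:420]
    ims.append(cv2.resize(a,(400,300),interpolation=cv2.INTER_CUBIC))
s=sense();c=read_camera('wrist');np.savez('w4.npz',T=Tcw(c,s),**{k:c[k] for k in('frame','depth','K')})
ims.append(cv2.resize(c['frame'],(400,300)))
ims.append(cv2.resize(c['frame'][90:300,130:410],(400,300),interpolation=cv2.INTER_CUBIC))
cv2.imwrite('pics/fin.png',np.vstack([np.hstack(ims[:2]),np.hstack(ims[2:])])[...,::-1])
E
```

```text
[ 0.7521 -0.2869  0.2842] yaw x 15.01613753552432 [ 0.54  0.8  -0.42  1.13  0.31  1.27 -1.16] 13.1 0.03329411502537983 19.99620208516717
units to goal [-0.001  0.041  0.011]
side lantern 0.59 [ 0.406  0.122 -0.001] [302 272]
side lantern 0.49 [ 0.756 -0.29   0.171] [215 132]
side lantern_mid 0.82 [0.409 0.122 0.037] [302 261]
side lantern_mid 0.49 [ 0.751 -0.288  0.209] [216 121]
side lantern_door 0.75 [ 0.334 -0.414 -0.001] [342 173]
side lantern_door 0.74 [0.402 0.136 0.04 ] [304 264]
side focus 0.48 [ 0.335 -0.414  0.001] [341 172]
side lens 0.84 [ 0.621 -0.328  0.211] [258 119]
side lens 0.73 [ 0.52   0.14  -0.001] [257 271]
side shutter_top 0.63 [ 0.388 -0.028  0.042] [316 225]
side shutter_top 0.61 [ 0.752 -0.288  0.171] [216 132]
side cambox [ 0.576 -0.329  0.23 ] 281
top lantern 0.62 [ 0.748 -0.291  0.169] [326 125]
top lantern 0.52 [0.402 0.123 0.   ] [183 254]
top lantern_mid 0.75 [0.404 0.119 0.039] [182 252]
top lantern_mid 0.41 [ 0.751 -0.288  0.208] [328 119]
top lantern_door 0.6 [0.402 0.138 0.041] [176 253]
top lantern_door 0.48 [ 0.731 -0.286  0.209] [328 126]
top focus 0.56 [0.538 0.079 0.011] [198 208]
top shutter_top 0.49 [ 0.386 -0.027  0.039] [232 258]
top shutter_top 0.43 [ 0.524 -0.089  0.043] [253 211]
top cambox [ 0.585 -0.292  0.224] 5
```

View pics/fin.png

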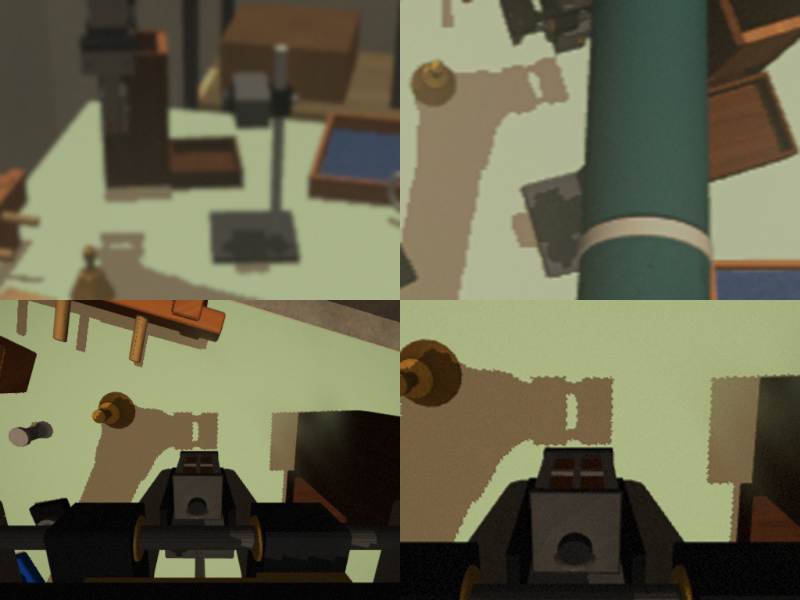

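The side and top insets show the lantern held in front of an unmoved camera. In the wrist inset (lower right), the pane facing away from the lens, at (578,470), is an amber cross, so the door faces the lens. The middle measures (0.751, −0.288, 0.209) against the focus estimate (0.753, −0.289, 0.2095). I make one small trim, let it settle, and hand in.

Call:
{"api": "carry_out", "payload": {
  "targets": [0,0.03,0,0,0,0,0,0,0,0,0,0,0,0,0,0,0,0,0,0,0,0,0,0,0,0,0,0,0,0,0,0,0,0,0,0,0,0,0,0,0,0]
}}

```text
clock: 14.6
ee_pos: [0.7525, -0.2906, 0.2835]
eef_rot: [0.0, 0.992, 0.129, 0.0]
ft_force: [-0.3, -0.5, -1.6]
grip_width: 0.0333
grip_force: 20.0
```

```bash
python3 go.py; python3 -c "from bench import *; print(hand_in())"
```

```text
[ 0.7525 -0.2906  0.2835] yaw x 14.881081257932971 [ 0.54  0.81 -0.42  1.12  0.31  1.27 -1.16] 14.6 0.03331932368600567 19.99615078791976
units to goal [ 0.009 -0.019 -0.   ]
the job is handed in; nothing more can be done
None
```

I pressed the black remote's button fully down and released it. The steel lantern is held upright and still about 14 cm in front of the lens, door facing it, and I handed the job in at 14.6 s; no verdict came back.

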